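# Square up a keypad panel on the assembly board

### The job

Square up the keypad panel in the corner of the assembly board: push it along the board, without picking it up, until one long side lies flat against the long metal fence and one end is against the end stop, and push the sliding stop along the fence until it rests against the other end, so the panel is trapped with no play. Leave the fuse, the capacitor and the relay where they are, and take the hand away at the end.

Things in the scene. Friction and masses are not known exactly. Their poses are not given: they have to be found in the camera images.
- squaring_board: Grey assembly board, 220 (its x) x 360 (its y) mm, fixed, on rubber feet; origin under its centre at bench level, z up; flat upper face at z = 16. Two plain aluminium bars, 22 high (tops at z = 38), are fixed on it and form a corner; each has a 3 mm high screwed foot on its outer side.
- fence_face (a point): Middle of the long fence's working face: the plane board x = +75, facing board -x (towards the robot), from board y = -157 to +168. 11 mm above the board's upper face, axes as the board's.
- end_face (a point): Middle of the end stop's working face: the plane board y = -145, facing board +y, from board x = -10 to the fence. 11 mm above the board's upper face, axes as the board's.
- keypad_panel: Loose dark keypad, a flat box with display and keys, 64 (its x) x 98 (its y) x 15 mm high (upright sides 13), about 0.1 kg; origin at the centre of its underside, z up. Starts flat on the board in front of the fence, askew by up to 17 degrees. Home in the corner its origin is at board x = +43, y = -96, z = 16, its long side along board y.
- sliding_stop (a joint): Travel in m of the sliding stop, an aluminium tab on a small saddle with a black screw knob that rides on the fence. It slides only along the fence and stays where left; about 2 N moves it. Grows as it moves to the end stop (board -y), range 0 to 0.20; starts at 0 to 0.025. At 0.172 the tab touches the end of a panel that is home.
- stop_face (a point): Middle of the tab's closing face, which faces the end stop (board -y), 12 mm above the board's face. The tab is 14 mm thick, its back (+y side) is where to push; it spans board x = 15.5 to 73.5, from 2 to 30 mm above the board. The saddle spans board x = 68 to 100, reaches 34 mm to +y of the closing face and is 31 mm above the board, its knob 41.
- fuse_0: Bystander: white cartridge fuse lying on the board's front (robot side) left part, 22 x 58 x 22 mm, origin under its centre, long axis its y. Not to be disturbed.
- capacitor_1: Bystander: dark upright capacitor can, 30 mm across, 45 high, on the board's left (+y) part, origin under its centre. Not to be disturbed.
- relay_module: Bystander: relay on a socket, 27 x 70 x 48 mm, on the bench to the left of and nearer than the board, origin under its centre. Not to be disturbed.
Things that resemble listed ones, but are neither listed nor needed, are in the scene too. Of the things that look like the keypad_panel, the larger one is meant.

How it is judged (in metres and radians):
At the end, for the whole second after the job is handed in: The panel lies flat on the board at rest, its long side within 3 mm of the long fence and parallel to it within 2 degrees, its end within 3 mm of the end stop, and the sliding stop within 3 mm of where it touches the other end of a panel that is home (x of keypad_panel in the frame of squaring_board between 0.04 and 0.046 m and y of keypad_panel in the frame of squaring_board between -0.099 and -0.093 m and z of keypad_panel in the frame of squaring_board below 0.019 m and angle between the y axis of keypad_panel and the y axis of squaring_board, either way round below 0.035 rad and value of joint sliding_stop above 0.169 m and linear speed of keypad_panel below 0.01 m/s).
It fails at once if the panel is lifted more than 8 mm off the board (z of keypad_panel in the frame of squaring_board above 0.024 m).
It fails at once if the panel is tipped up (angle between keypad_panel's own z axis and vertical above 0.14 rad).
It fails at once if the fuse is moved more than 15 mm or tipped (distance of fuse_0 from where it was at the start of the episode above 0.015 m or angle between fuse_0's own z axis and vertical above 0.3 rad).
It fails at once if the capacitor is moved more than 15 mm or tipped (distance of capacitor_1 from where it was at the start of the episode above 0.015 m or angle between capacitor_1's own z axis and vertical above 0.3 rad).
It fails at once if the relay is moved more than 15 mm or tipped (distance of relay_module from where it was at the start of the episode above 0.015 m or angle between relay_module's own z axis and vertical above 0.3 rad).
It also fails if it takes over 58 s, if anything falls off the work surface, if the arm or the gripper's body presses on something with over 40 N, if the wrist force passes 120 N, or if a joint passes its speed limit or range.

### The arm

A 6-joint arm with a two-finger parallel gripper is mounted at the origin on a cart in front of the work surface, level with it; the furniture and walls round the work are solid. World frame = base frame: x ahead of the robot, y to its left, z up, the work surface at z = 0. Lengths are in mm, angles in rad, forces in N, time in s.
With the tool pointing down it reaches from about 325 to 750 mm from the base axis. Payload 7.6 kg.
Tool frame: the origin (TCP) lies midway between the tips of the shut fingers; the grasp point (between the pads) lies 19 mm behind it; z points along the fingers, y is the line along which they close (so a half turn about z gives the same grasp; the last joint's range is limited). The gripper opens to 85 mm and grips with 20 to 120 N. Pads are 22 mm wide; open, the fingers measure 114 mm over their backs; the gripper's body (76 mm by 85 mm) begins 54 mm behind the grasp point. The pads swing forward as they close: fully open they stand 13 mm farther back than shut.
Start: joints at [1.114, 0.052, 1.401, -0, 1.689, -0.07], TCP at [198.03, 486.241, 231.323] pointing down, gripper open.
Joint ranges: [-2.9, 2.9], [-0.91, 2.17], [0.12, 2.37], [-1.06, 4.2], [0.26, 2.73], [-2.93, 2.93]. Speed limits (rad/s): [2.57, 2.57, 3.01, 3.14, 3.14, 3.14].

### API

Orientations are given as a 3x3 rotation matrix whose columns are the frame's x, y, z axes.
In Python, from cell import telemetry, optics, manip gives the robot as it stands.
- The arm moves only by the shell command python3 -m creep 'ROWS' [OPENING]. ROWS is a JSON object of lists of equal length, an entry for each row: "dp": the shift along the world's x, y, z in units of 30 mm (1.0 is 30 mm), a list of three; "angular": the turn, a rotation vector about the world's x, y, z in units of 6 degrees (1.0 is 6 degrees), a list of three. In form: {"dp": [[dx, dy, dz], ...], "angular": [[rx, ry, rz], ...]}. A call has 1 to 10 rows; each row shifts and turns the commanded pose from where the row before left it; what a row does not reach is not made up. A row lasts 1/12 s, in which the tool goes at most 41.7 mm and 7.16 degrees, less where a joint would pass 70% of its speed; a pose out of reach is approached as far as the arm can. A call is refused whole if a number of a shift passes 1 or a number of a turn 1, either way. A call with a gripper value outside its range is refused whole. OPENING is the closure, from 0 (fully open) to 1 (shut), set as the call begins (- or left out, the last holds). The fingers move at their own pace and stop on an object; the grip force is fixed at half the most. Time passes only in rows, so rows that do not move let the fingers close. It gives the time, the measured TCP pose, the force, the opening and the grip force at its end, in the units of the state.
- telemetry.observe(): the state, without advancing time (a new reading comes with each control period).
- optics.capture(name): name is "scene" or "top" or "wrist"; returns a dict with "img" (480x640x3 uint8, blue, green, red), "camera_matrix" (3x3 intrinsics, pixels), "k1" (the pictures are not rectified: a ray, as slopes to the right and down, at radius r is drawn at 1 + k1 r^2 times it, then the intrinsics apply), "view" (4x4, takes a point from world to camera coordinates). Camera axes: x right, y up, looking along -z (the intrinsics and any distortion apply to the point x, -y, -z); pixel columns grow to the right and rows downward; lengths in mm; the calibration is good to about 2 mm. A picture is of the moment at which its call begins. There is no depth.
- manip.job_done(): hands the job in; it is judged then, once.
The state is a dict: "time": time; "joints": joint angles; "qvel": joint speeds; "joint_torque": joint torques, N m; "eef_pos": TCP position; "tool_rot": TCP orientation; "contact_force": force on the tool from outside, world axes, zero at the start; "wrist_torque": the same for the moment, N m; "grip_width": finger opening in mm; "grip_force": force on a finger pad.
Only numpy, scipy, OpenCV 4.12 (cv2) and the standard library are available. Lean on these libraries where they do the work, as an engineer would, in place of code of your own. Each camera call takes 0.05 s, during which the arm holds its last target. There are 200 camera calls.

## Working session

There is one attempt and no reset: what is moved stays moved. The work goes in short steps, Python scripts to look and compute and a shell command to move; the robot and the scene stay as the last step left them, time stands still between calls to the robot, and variables do not carry over. Pictures are saved under pics/ and viewed, at most 10 in all, crops included, and the job is handed in when it is done.

```bash
mkdir -p pics; ls; cat > h.py <<'E'
import numpy as np, cv2, pickle
from cell import telemetry, optics, manip
def snap(n,f):
    c=optics.capture(n); cv2.imwrite(f'pics/{f}.png',c['img']); pickle.dump({k:np.array(c[k]) for k in c},open(f'pics/{f}.pkl','wb')); return c
def load(f): return pickle.load(open(f'pics/{f}.pkl','rb'))
def ray(c,uv):
    K=c['camera_matrix']; k=float(c['k1'])
    n=cv2.undistortPoints(np.array([[uv]],float),K,np.array([k,0,0,0.]))[0,0]
    V=c['view']; R=V[:3,:3]; t=V[:3,3]
    return -R.T@t, R.T@np.array([n[0],-n[1],-1])
def onz(c,uv,z):
    o,d=ray(c,uv); return o+d*(z-o[2])/d[2]
def proj(c,P):
    P=np.atleast_2d(P).astype(float); V=c['view']; q=P@V[:3,:3].T+V[:3,3]
    s=np.c_[q[:,0]/-q[:,2],-q[:,1]/-q[:,2]]; r=(s**2).sum(1)[:,None]; s=s*(1+float(c['k1'])*r)
    K=c['camera_matrix']; return np.c_[K[0,0]*s[:,0]+K[0,2],K[1,1]*s[:,1]+K[1,2]]
E
python3 - <<'E'
from h import *
for n in ('top','scene'):
    c=snap(n,n+'0'); print(n,c['k1'],(-c['view'][:3,:3].T@c['view'][:3,3]).round())
s=telemetry.observe(); print(s['time'],s['tool_rot'],s['grip_width'])
E
```

```text
pics
top -0.17326733815982984 [4.180e+02 1.000e+00 1.345e+03]
scene 0.03374004520347206 [ 885. -484. 1052.]
0.1 [[-9.26132508e-01  3.77197875e-01 -5.83447278e-04]
 [ 3.77198315e-01  9.26131748e-01 -1.19020742e-03]
 [ 9.14053381e-05 -1.32236511e-03 -9.99999121e-01]] 85.5579698197618
```

View pics/top0.png

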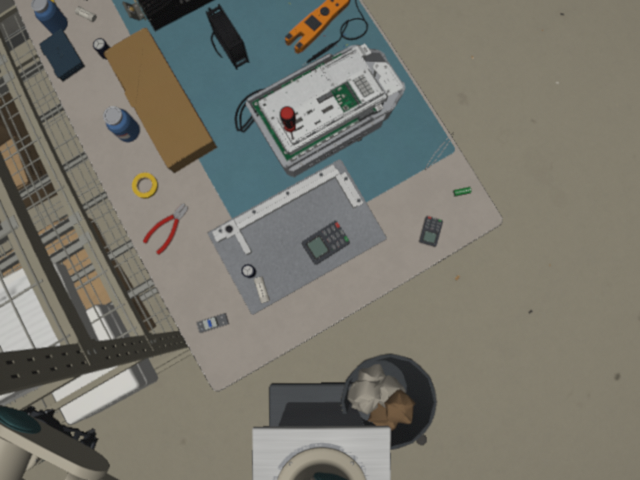

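View pics/scene0.png

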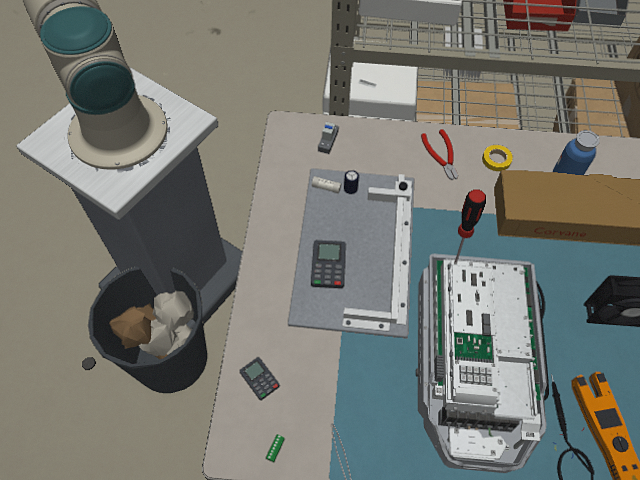

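Top view: the board spans about (208,232), (342,160), (386,238) and (252,312). There are two keypads: (326,242), larger and on the board, and (431,231), smaller and on the bench. The one on the board fits the description. The slider knob is at (229,229), the capacitor at (248,270), the fuse at (262,290) and the relay at (212,322). I'll confirm this in an enlarged crop and measure there.

```bash
python3 - <<'E'
from h import *
c=load('top0'); a=cv2.resize(c['img'][150:330,190:450],None,fx=3,fy=3,interpolation=cv2.INTER_CUBIC); cv2.imwrite('pics/topc.png',a)
c=load('scene0'); a=cv2.resize(c['img'][160:345,280:430],None,fx=3.2,fy=3.2,interpolation=cv2.INTER_CUBIC); cv2.imwrite('pics/scenec.png',a)
E
```

```text
(no output)
```

View pics/topc.png

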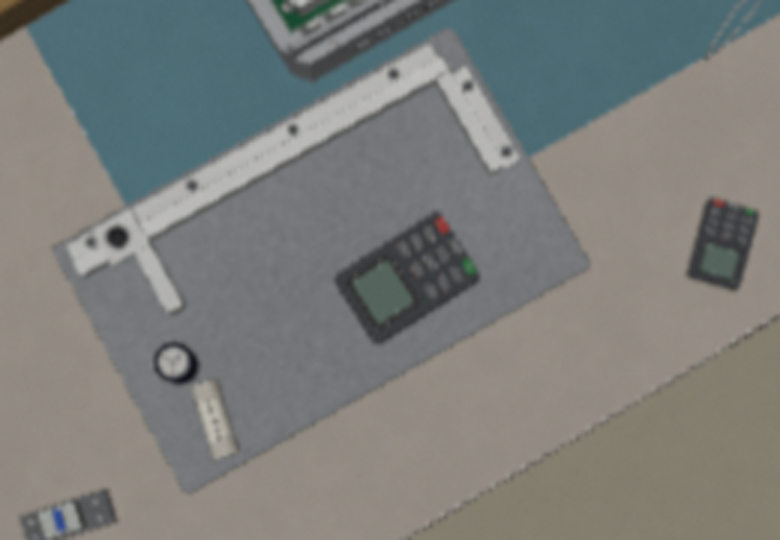

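View pics/scenec.png

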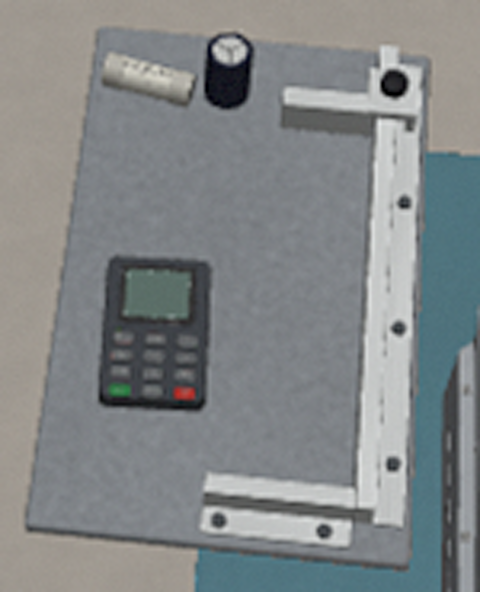

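Crop, top view: board corners at (53,247), (455,30), (590,266), (187,493); large panel corners at (336,278), (438,212), (480,275), (379,344). The knob is at (117,237), the tab end at (172,306) and the capacitor at (175,362). The fuse runs from (205,382) to (226,458). The keypad on the board is clearly the larger one.

```bash
cat >> h.py <<'E'
from scipy.optimize import least_squares
def Rz(a): return np.array([[np.cos(a),-np.sin(a)],[np.sin(a),np.cos(a)]])
def fit(c,uv,loc,z,x0):
    W=np.array([onz(c,p,z)[:2] for p in uv]); loc=np.array(loc,float)
    r=least_squares(lambda p:((loc@Rz(p[2]).T+p[:2])-W).ravel(),x0); return r.x,np.abs(r.fun).max()
E
python3 - <<'E'
from h import *
T=load('top0');S=load('scene0')
t=lambda L:[(190+(x+.5)/3-.5,150+(y+.5)/3-.5) for x,y in L]
s=lambda L:[(280+(x+.5)/3.2-.5,160+(y+.5)/3.2-.5) for x,y in L]
bl=[(110,180),(110,-180),(-110,-180),(-110,180)]
b,e=fit(T,t([(53,247),(455,30),(590,266),(187,493)]),bl,16,[500,0,.5]); print('board T',b.round(3),e)
b2,e=fit(S,s([(428,57),(408,567),(27,530),(98,28)]),bl,16,[500,0,.5]); print('board S',b2.round(3),e)
B=(b+b2)/2; print(B)
pl=[(32,49),(32,-49),(-32,-49),(-32,49)]
for n,C,uv in(('T',T,t([(336,278),(438,212),(480,275),(379,344)])),('S',S,s([(209,258),(206,409),(99,404),(107,257)]))):
    q,e=fit(C,uv,pl,30,[450,0,.5]); bb=b if n=='T' else b2
    print(n,'panel',q.round(3),e,'board:',Rz(-bb[2])@(q[:2]-bb[:2]),np.degrees(q[2]-bb[2]))
    f=lambda p,z:(Rz(-bb[2])@(onz(C,p,z)[:2]-bb[:2])).round(1)
    g=t if n=='T' else s
    pts=[('knob',(117,237),57),('cap',(175,362),61),('f1',(205,382),27),('f2',(226,458),27)] if n=='T' else [('knob',(394,83),57),('cap',(228,47),61),('f1',(105,68),27),('f2',(193,86),27)]
    for nm,p,z in pts: print(nm,f(g([p])[0],z))
E
```

```text
board T [5.94566e+02 5.35560e+01 5.03000e-01] 2.83829893151335
board S [5.97029e+02 5.09520e+01 5.13000e-01] 2.585363109951345
[5.95797041e+02 5.22538939e+01 5.07964627e-01]
T panel [576.898 -13.35    0.581] 3.655517073917423 board: [-47.71523504 -50.11742779] 4.462393744870817
knob [ 83.2 128.8]
cap [-21.8 134.8]
f1 [-42.2 124.5]
f2 [-100.8  138.2]
S panel [580.189 -17.101   0.583] 2.0698186795403544 board: [-48.08448058 -51.01666471] 3.9877612236142355
knob [ 83.8 125.7]
cap [-21.6 139.1]
f1 [-99.6 139. ]
f2 [-41.8 131.1]
```

Board at (595.8, 52.3) with yaw 29.1°. The panel is at board (-48, -50.5), turned +4.2°, and the tab back is at about y = 124. Sizes agree within about 3 mm.

The plan has two stages:
1. Push the panel along +x with two half-open fingers, which squares it on the fence.
2. Use the sliding stop to push the panel home to the end stop.

```bash
python3 -m creep '{"dp":[[0.6,-0.98,0],[0.6,-0.98,0],[0.6,-0.98,0],[0.6,-0.98,0],[0.6,-0.98,0],[0.6,-0.98,0],[0.6,-0.98,0],[0.6,-0.98,0],[0.6,-0.98,0]],"angular":[[0,0,0.475],[0,0,0.475],[0,0,0.475],[0,0,0.475],[0,0,0.475],[0,0,0.475],[0,0,0.475],[0,0,0.475],[0,0,0.475]]}' 0.5
python3 -m creep '{"dp":[[0.6,-0.98,0],[0.6,-0.98,0],[0.6,-0.98,0],[0.6,-0.98,0],[0.6,-0.98,0],[0.6,-0.98,0],[0.6,-0.98,0],[0.6,-0.98,0],[0,0,0]],"angular":[[0,0,0.475],[0,0,0.475],[0,0,0.475],[0,0,0.475],[0,0,0.475],[0,0,0.475],[0,0,0.475],[0,0,0.475],[0,0,0.475]]}'
cat > st.py <<'E'
from h import *
B=np.array([595.8,52.3,.508])
s=telemetry.observe(); p=np.array(s['eef_pos']); R=np.array(s['tool_rot'])
print('t',round(s['time'],2),'tcp',p.round(1),'board',(Rz(-B[2])@(p[:2]-B[:2])).round(1),'F',np.round(s['contact_force'],1),'w',round(s['grip_width'],1),'yaw err',np.degrees(np.arctan2(R[1,1],R[0,1])-np.pi/2-B[2]).round(2),'j',np.round(s['joints'],2))
E
python3 st.py
```

```text
time: 0.85
eef_pos: [360.4, 220.0, 231.1]
tool_rot: [[-0.998, -0.064, -0.0], [-0.064, 0.998, -0.0], [0.0, -0.0, -1.0]]
contact_force: [-0.1, 0.2, 0.9]
grip_width: 42.5
grip_force: 0.0
time: 1.6
eef_pos: [505.4, -18.0, 230.1]
tool_rot: [[-0.875, -0.485, -0.002], [-0.485, 0.875, -0.001], [0.002, -0.0, -1.0]]
contact_force: [0.8, -0.3, 0.2]
grip_width: 43.0
grip_force: 0.0
t 1.6 tcp [505.4 -18.  230.1] board [-113.2  -17.5] F [ 0.8 -0.3  0.2] w 43.0 yaw err -0.1 j [-0.11 -0.    1.46 -0.    1.69 -2.19]
```

```bash
python3 -m creep '{"dp":[[0.62,-0.9,-0.9],[0,0,-0.9],[0,0,-0.9],[0,0,-0.9],[0,0,-0.9],[0,0,-0.9],[0,0,0]],"angular":[[0,0,0],[0,0,0],[0,0,0],[0,0,0],[0,0,0],[0,0,0],[0,0,0]]}' >/dev/null; python3 st.py; python3 -c "
from h import *
snap('wrist','w1')"
```

```text
t 2.18 tcp [518.5 -39.5  63.6] board [-112.2  -42.6] F [-0.6 -0.5 -0.7] w 42.9 yaw err 0.03 j [-0.15  0.17  1.62  0.    1.37 -2.23]
```

View pics/w1.png

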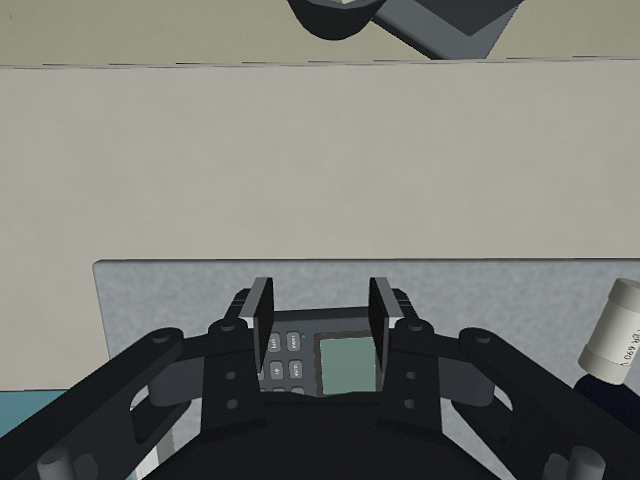

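The wrist view shows the panel's near edge at about (300,315) to (370,307), between and beyond the fingertips. The board's near edge is at row 260 and the fuse is at right (610,330), well clear. I'll check the panel edge and board corner numerically.

```bash
python3 - <<'E'
from h import *
c=load('w1'); B=np.array([595.8,52.3,.508])
for n,uv,z in(('edgeL',(280,311),29),('edgeR',(365,307),29),('corner',(95,263),16),('bedge',(500,259),16)): print(n,(Rz(-B[2])@(onz(c,uv,z)[:2]-B[:2])).round(1))
E
```

```text
edgeL [-86.  -66.7]
edgeR [-88.4 -18.2]
corner [-110.7 -175.1]
bedge [-112.5   62.1]
```

```bash
python3 -m creep '{"dp":[[0.13,-0.23,-0.75],[0,0,-0.55],[0,0,-0.2],[0,0,0]],"angular":[[0,0,0],[0,0,0],[0,0,0],[0,0,0]]}' >/dev/null; python3 st.py
```

```text
t 2.57 tcp [526.  -46.9  24.9] board [-109.2  -52.7] F [-1.2 -0.1  0.8] w 42.6 yaw err 0.03 j [-0.16  0.24  1.63  0.    1.28 -2.24]
```

```bash
python3 -m creep '{"dp":[[0,0,0],[0,0,0],[0.2,0.111,0],[0.2,0.111,0],[0.2,0.111,0],[0.2,0.111,0],[0.2,0.111,0],[0,0,0]],"angular":[[0,0,0],[0,0,0],[0,0,0],[0,0,0],[0,0,0],[0,0,0],[0,0,0],[0,0,0]]}' >/dev/null; python3 st.py
```

```text
t 3.23 tcp [557.6 -29.6  25.4] board [-73.2 -53. ] F [ 0.6 -0.6  2.3] w 42.4 yaw err 0.07 j [-0.12  0.31  1.53  0.    1.3  -2.2 ]
```

```bash
python3 -c "
from h import *
c=snap('wrist','w2'); cv2.imwrite('pics/w2c.png',c['img'][230:480,80:560])"
```

```text
(no output)
```

View pics/w2c.png

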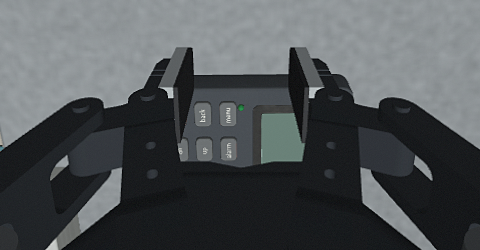

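The wrist crop shows the panel edge at full-image (280,305) to (360,303). The fingertips overlap it, so they may be over the panel instead of behind it.

```bash
python3 - <<'E'
from h import *
c=load('w2'); B=np.array([595.8,52.3,.508])
for n,uv,z in(('edgeL',(280,305),29),('edgeR',(365,303),29)): print(n,(Rz(-B[2])@(onz(c,uv,z)[:2]-B[:2])).round(1))
E
python3 st.py
```

```text
edgeL [-70.7 -72.3]
edgeR [-71.7 -34.4]
t 3.28 tcp [557.1 -29.9  25.1] board [-73.8 -52.9] F [ 0.3 -0.1  0.8] w 42.7 yaw err 0.07 j [-0.12  0.31  1.54  0.    1.29 -2.2 ]
```

```bash
python3 -m creep '{"dp":[[0,0,0.1],[-0.45,-0.25,0],[-0.45,-0.25,0],[0,0,0],[0,0,-0.2],[0,0,-0.15],[0,0,0],[0,0,0]],"angular":[[0,0,0],[0,0,0],[0,0,0],[0,0,0],[0,0,0],[0,0,0],[0,0,0],[0,0,0]]}' >/dev/null; python3 st.py; python3 -c "
from h import *
c=snap('wrist','w3'); cv2.imwrite('pics/w3c.png',c['img'][230:480,80:560])"
```

```text
t 3.95 tcp [529.2 -45.   16.7] board [-105.5  -52.6] F [ 0.2  0.2 -0.6] w 42.6 yaw err 0.05 j [-0.15  0.26  1.62  0.    1.27 -2.23]
```

View pics/w3c.png

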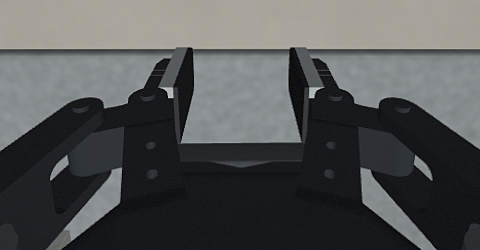

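The fingertips are now clear behind the panel, whose edge is at crop row 145, and they sit lower. I'll push now.

```bash
python3 -m creep '{"dp":[[0.233,0.13,0],[0.233,0.13,0],[0.233,0.13,0],[0.233,0.13,0],[0.233,0.13,0],[0.233,0.13,0],[0.233,0.13,0],[0.233,0.13,0],[0.2,0.111,0],[0,0,0]],"angular":[[0,0,0],[0,0,0],[0,0,0],[0,0,0],[0,0,0],[0,0,0],[0,0,0],[0,0,0],[0,0,0],[0,0,0]]}' >/dev/null; python3 st.py; python3 -c "
from h import *
c=snap('wrist','w4')
c=snap('top','t4'); a=cv2.resize(c['img'][150:330,190:450],None,fx=3,fy=3,interpolation=cv2.INTER_CUBIC)
b=load('w4')['img'];cv2.imwrite('pics/m4.png',np.vstack([a[:330,:480],b[230:480,80:560]]))"
```

```text
t 4.83 tcp [592.2 -10.   17.4] board [-33.4 -52.7] F [-0.9  0.  -0.6] w 42.5 yaw err 0.07 j [-0.08  0.41  1.43  0.    1.3  -2.16]
```

View pics/m4.png

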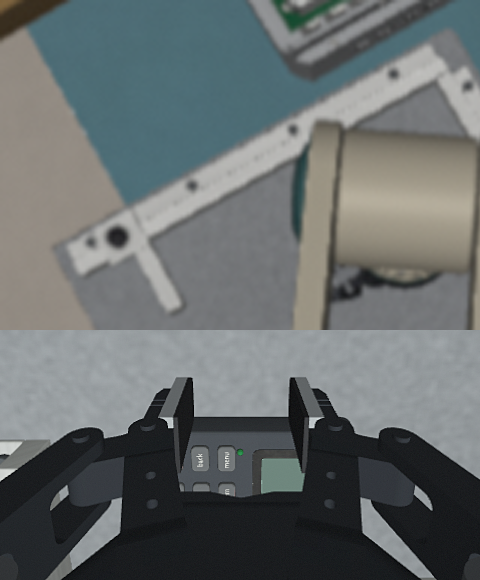

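The panel is moving squarely with the fingers. Its edge is parallel, at crop row 418.

```bash
python3 -m creep '{"dp":[[0.175,0.097,0],[0.175,0.097,0],[0.175,0.097,0],[0.175,0.097,0],[0.117,0.065,0],[0.117,0.065,0],[0,0,0]],"angular":[[0,0,0],[0,0,0],[0,0,0],[0,0,0],[0,0,0],[0,0,0],[0,0,0]]}' >/dev/null; python3 st.py; python3 -c "
from h import *
c=load('w4'); B=np.array([595.8,52.3,.508])
print((Rz(-B[2])@(onz(c,(320,317),29)[:2]-B[:2])).round(1))"
```

```text
t 5.52 tcp [619.8   5.2  17.4] board [ -1.9 -52.8] F [0.9 0.1 0.1] w 42.6 yaw err 0.06 j [-0.05  0.48  1.33  0.    1.33 -2.13]
[-29.5 -54.1]
```

```bash
for i in 1 2 3 4 5; do python3 -m creep '{"dp":[[0.07,0.039,0],[0,0,0]],"angular":[[0,0,0],[0,0,0]]}' >/dev/null; python3 st.py; done
```

```text
t 5.68 tcp [621.4   6.1  17.4] board [ -0.1 -52.8] F [-0.3  0.3 -0.6] w 42.6 yaw err 0.04 j [-0.05  0.48  1.33  0.    1.33 -2.13]
t 5.85 tcp [621.9   6.3  17.3] board [  0.4 -52.9] F [-9.6 -3.7  6.1] w 42.5 yaw err 0.01 j [-0.05  0.49  1.32 -0.    1.34 -2.13]
t 6.02 tcp [622.    6.3  17.2] board [  0.5 -52.9] F [-20.5  -8.4  12.1] w 42.6 yaw err -0.01 j [-0.05  0.49  1.32 -0.    1.34 -2.13]
t 6.18 tcp [622.1   6.3  17.2] board [  0.6 -53. ] F [-32.8 -11.7  20.6] w 43.3 yaw err -0.04 j [-0.05  0.5   1.31 -0.01  1.35 -2.12]
t 6.35 tcp [622.2   6.4  17.2] board [  0.7 -53. ] F [-44.3 -16.8  26.9] w 42.8 yaw err -0.07 j [-0.05  0.5   1.3  -0.01  1.36 -2.12]
```

Contact with the fence came at TCP x = +0.4; I expected 0. Next I back off, rise, shut the fingers and go behind the tab.

```bash
python3 -m creep '{"dp":[[-0.45,-0.25,0],[-0.3,-0.17,0],[0,0,0.95],[0,0,0.95],[0,0,0.95],[0,0,0.95],[0,0,0]],"angular":[[0,0,0],[0,0,0],[0,0,0],[0,0,0],[0,0,0],[0,0,0],[0,0,0]]}' >/dev/null; python3 -m creep '{"dp":[[-0.2,0.98,0],[-0.2,0.98,0],[-0.2,0.98,0],[-0.2,0.98,0],[-0.2,0.98,0],[-0.2,0.98,0],[-0.2,0.98,0],[0,0.5,0],[0,0,0]],"angular":[[0,0,0],[0,0,0],[0,0,0],[0,0,0],[0,0,0],[0,0,0],[0,0,0],[0,0,0],[0,0,0]]}' 1 >/dev/null; python3 st.py; python3 -c "
from h import *
c=snap('wrist','w5'); c=snap('top','t5'); snap('scene','s5')
a=cv2.resize(c['img'][150:300,200:400],None,fx=3,fy=3,interpolation=cv2.INTER_CUBIC)[:, :600]
cv2.imwrite('pics/m5.png',np.hstack([a[:, 200:],cv2.resize(load('w5')['img'],(400,300))[:300] if 0 else np.vstack([cv2.resize(load('w5')['img'],(400,300)),load('s5')['img'][180:330,200:600][:150]])]))"
```

```text
t 7.68 tcp [564.6 221.7 131.1] board [ 55.1 163.2] F [-0.2 -0.1 -0.6] w -0.1 yaw err 0.24 j [ 0.31  0.33  1.29  0.    1.52 -1.77]
```

View pics/m5.png

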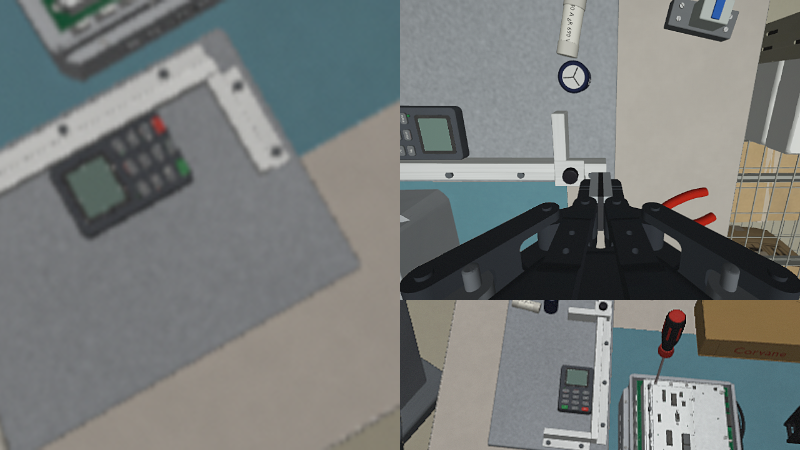

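The panel lies flush on the fence. In the wrist view the tab's right (back) edge is at full-resolution (265,215), and the capacitor is at (278,122).

```bash
python3 - <<'E'
from h import *
c=load('w5'); B=np.array([595.8,52.3,.508])
for n,uv,z in(('tabback',(264,215),46),('tabend',(254,181),46),('cap',(279,122),61)): print(n,(Rz(-B[2])@(onz(c,uv,z)[:2]-B[:2])).round(1))
E
```

```text
tabback [ 37.4 123.7]
tabend [ 14.4 118.1]
cap [-22.2 137.4]
```

```bash
python3 -m creep '{"dp":[[-0.31,-0.48,0],[0,0,-0.9],[0,0,-0.9],[0,0,-0.9],[0,0,-0.6],[0,0,-0.25],[0,0,0]],"angular":[[0,0,0],[0,0,0],[0,0,0],[0,0,0],[0,0,0],[0,0,0],[0,0,0]]}' >/dev/null; python3 st.py
```

```text
t 8.42 tcp [555.  202.8  22.7] board [ 37.5 151.3] F [ 0.4 -0.8 -0.3] w -0.1 yaw err -0.06 j [ 0.29  0.4   1.43 -0.    1.32 -1.79]
```

```bash
python3 -m creep '{"dp":[[0.13,-0.233,0],[0.13,-0.233,0],[0.13,-0.233,0],[0.13,-0.233,0],[0.13,-0.233,0],[0.13,-0.233,0],[0.13,-0.233,0],[0.13,-0.233,0],[0.13,-0.233,0],[0.13,-0.233,0]],"angular":[[0,0,0],[0,0,0],[0,0,0],[0,0,0],[0,0,0],[0,0,0],[0,0,0],[0,0,0],[0,0,0],[0,0,0]]}' >/dev/null; python3 st.py;  python3 -m creep '{"dp":[[0.097,-0.175,0],[0.097,-0.175,0],[0.097,-0.175,0],[0.097,-0.175,0],[0.097,-0.175,0],[0.097,-0.175,0],[0.097,-0.175,0],[0.097,-0.175,0],[0.097,-0.175,0],[0,0,0]],"angular":[[0,0,0],[0,0,0],[0,0,0],[0,0,0],[0,0,0],[0,0,0],[0,0,0],[0,0,0],[0,0,0],[0,0,0]]}' >/dev/null; python3 st.py
```

```text
t 9.25 tcp [595.2 133.8  24.8] board [39.1 71.5] F [-0.6  3.   2.2] w 0.1 yaw err 0.03 j [ 0.16  0.44  1.36  0.    1.33 -1.92]
t 10.08 tcp [621.4  86.   24.7] board [38.8 17. ] F [ 0.7 -0.3  0.1] w -0.2 yaw err -0.02 j [ 0.08  0.49  1.3  -0.    1.35 -2.  ]
```

```bash
python3 -m creep '{"dp":[[0.065,-0.117,0],[0.065,-0.117,0],[0.065,-0.117,0],[0.065,-0.117,0],[0.065,-0.117,0],[0,0,0]],"angular":[[0,0,0],[0,0,0],[0,0,0],[0,0,0],[0,0,0],[0,0,0]]}' >/dev/null; python3 st.py; for i in 1 2 3 4 5; do python3 -m creep '{"dp":[[0.04,-0.072,0],[0.04,-0.072,0],[0,0,0]],"angular":[[0,0,0],[0,0,0],[0,0,0]]}' >/dev/null; python3 st.py; done
```

```text
t 10.58 tcp [631.   68.8  24.6] board [38.8 -2.7] F [0.2 0.  0.2] w 0.2 yaw err -0.01 j [ 0.05  0.51  1.28 -0.    1.36 -2.03]
t 10.83 tcp [633.2  65.   24.6] board [38.8 -7.1] F [-0.7  0.9 -0.1] w -0.4 yaw err 0.02 j [ 0.04  0.51  1.27 -0.    1.36 -2.03]
t 11.08 tcp [635.6  60.6  24.7] board [ 38.8 -12.1] F [-0.2  0.1 -0.7] w -0.0 yaw err 0.02 j [ 0.04  0.52  1.26 -0.    1.36 -2.04]
t 11.33 tcp [638.1  56.2  24.7] board [ 38.9 -17.1] F [-1.7  1.1 -0.6] w 0.1 yaw err 0.01 j [ 0.03  0.52  1.26 -0.    1.36 -2.05]
t 11.58 tcp [638.4  55.7  24.7] board [ 38.9 -17.7] F [-13.   13.5   5.7] w 0.2 yaw err 0.14 j [ 0.03  0.53  1.25  0.01  1.37 -2.06]
t 11.83 tcp [638.5  55.5  24.8] board [ 38.9 -17.9] F [-26.   29.2  12.1] w -0.1 yaw err 0.28 j [ 0.02  0.53  1.25  0.01  1.38 -2.06]
```

It stopped hard at TCP y = -17.8, the tab's home position. I'll back off, rise and check.

```bash
python3 -m creep '{"dp":[[-0.15,0.27,0],[-0.15,0.27,0],[0,0,0.9],[0,0,0.9],[0,0,0.9],[-0.5,0.6,0.9],[-0.5,0.9,0.5],[-0.5,0.9,0],[-0.5,0.9,0],[-0.5,0.9,0]],"angular":[[0,0,0],[0,0,0],[0,0,0],[0,0,0],[0,0,0],[0,0,0],[0,0,0],[0,0,0],[0,0,0],[0,0,0]]}' >/dev/null; python3 -m creep '{"dp":[[-0.5,0.9,0],[-0.5,0.9,0],[0,0,0]],"angular":[[0,0,0],[0,0,0],[0,0,0]]}' >/dev/null; python3 st.py; python3 -c "
from h import *
t=snap('top','t6')['img']; s=snap('scene','s6')['img']
r=lambda a:cv2.resize(a,None,fx=4,fy=4,interpolation=cv2.INTER_CUBIC)
cv2.imwrite('pics/m6.png',np.hstack([r(t[150:275,290:390]),r(s[225:350,325:425])]))"
```

```text
t 12.92 tcp [527.  248.2 148.5] board [ 35.2 204.6] F [-0.3  0.1 -0.3] w -0.0 yaw err 0.27 j [ 0.38  0.25  1.35  0.    1.54 -1.71]
```

View pics/m6.png

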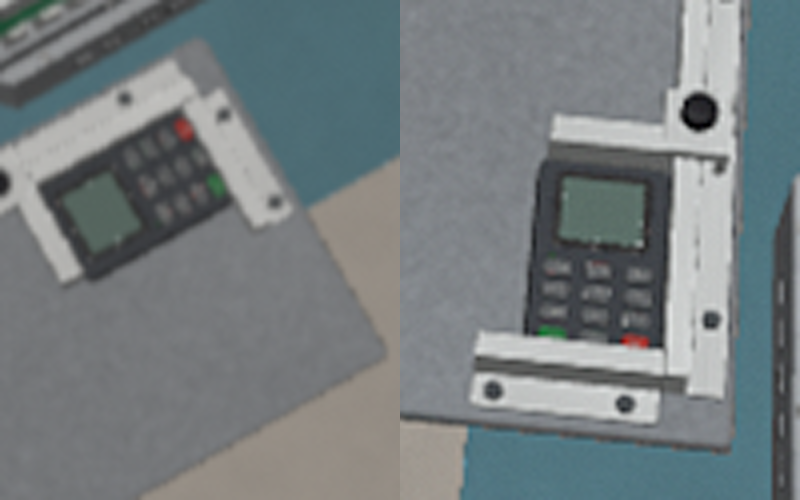

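The views show the panel boxed in by the fence, the end stop and the tab. I'll check the free long side numerically: top crop (92,280) and (233,205).

```bash
python3 - <<'E'
from h import *
B=np.array([594.6,53.6,.505]); c=load('t6')
for p in((92,280),(233,205)): print((Rz(-B[2])@(onz(c,(290+(p[0]+.5)/4-.5,150+(p[1]+.5)/4-.5),29)[:2]-B[:2])).round(1))
B=np.array([597,51,.511]); c=load('s6')
for p in((541,165),(526,330)): print((Rz(-B[2])@(onz(c,(325+(p[0]-400+.5)/4-.5,225+(p[1]+.5)/4-.5),29)[:2]-B[:2])).round(1))
E
```

```text
[ 12.5 -49.1]
[  11.  -141.9]
[ 12.4 -50.4]
[  12.  -136.4]
```

The near side measures x = 11–12.5 mm (home is 11) and parallel within 1°. The stop ended at its expected position, so I'm handing in.

```bash
python3 -c "
from cell import manip
print(manip.job_done())"
```

```text
the job is handed in; nothing more can be done
None
```

I squared the keypad panel against the fence and end stop, with the sliding stop pushed up against its other end; the hand is clear, nothing came near the fuse, capacitor or relay, and the job is handed in (no verdict was shown).

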